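# Line up the bench consumables by height

## Robot

A 6-joint arm with a two-finger parallel gripper is mounted at the origin on a cart in front of the work surface, level with it; the furniture and walls round the work are solid. World frame = base frame: x ahead of the robot, y to its left, z up, the work surface at z = 0. Lengths are in m, angles in rad, forces in N, time in s.
With the tool pointing down it reaches from about 0.35 to 0.975 m from the base axis. Payload 4.9 kg.
Tool frame: the origin (TCP) lies midway between the tips of the shut fingers; the grasp point (between the pads) lies behind it (manip.tcp_to_grasp is the z of the grasp point in the tool frame, in m); z points along the fingers, y is the direction in which the jaws open and shut (so a half turn about z gives the same grasp; the last joint's range is limited). The gripper opens to 85 mm and grips with 20 to 120 N. Pads are 22 mm wide; open, the fingers measure 114 mm over their backs; the gripper's body (76 mm by 85 mm) begins 54 mm behind the grasp point. The pads swing forward as they close: fully open they stand 13 mm farther back than shut.
Start: joints at [0.988, 0.053, 1.613, -0, 1.476, -0.119], TCP at [0.28, 0.559, 0.231] pointing down, gripper open.
Joint ranges: [-3.01, 3.01], [-1.01, 2.22], [0.06, 2.58], [-1.02, 4.17], [0.09, 2.62], [-3.14, 3.14]. Speed limits (rad/s): [2.57, 2.57, 3.14, 3.14, 3.14, 3.14].

## Interface

Orientations are given as a unit quaternion [w, x, y, z].
In Python, from plant import status, vision, order, regions_of, manip gives the robot as it stands. The module is installed in compiled form; this text tells all that it offers.
- The arm moves only by the shell command python3 -m crank 'ROWS'. ROWS is JSON, one flat list of numbers, 5 for each row, row after row: the shift along the tool's x, y, z in mm, then the turn about the tool's z in degrees, then the opening in per cent of the stroke, from 0 (shut) to 100 (fully open). In form: [tx, ty, tz, yaw, fingers, tx, ty, tz, yaw, fingers, ...]. A call has exactly 10 rows; each row is the pose to reach, as a shift and turn from the pose commanded when the call began, along the tool's axes at that moment; what a row does not reach only later rows make up. A row lasts 1/10 s, in which the tool goes at most 50 mm and 8.59 degrees, less where a joint would pass 70% of its speed; a pose out of reach is approached as far as the arm can. A call with a gripper value outside its range is refused whole. The fingers move at their own pace and stop on an object; the grip force is fixed at half the most. Time passes only in rows, so rows that repeat a pose let the fingers close, or fill a call up. It gives the time, the measured TCP pose, the force and the opening at its end, in the units of the state.
- status.state(): the state, without advancing time (a new reading comes with each control period).
- vision.grab_frame(name): name is "scene" or "top"; returns (picture, depth): 420x560x3 uint8, red, green, blue; 420x560 float32, m along the optical axis (not along the pixel's ray), 0 where there is no reading.
- vision.get_calibration(name): a dict with "camera_matrix" (3x3 intrinsics, pixels), "R" (3x3) and "t" (3): a world point X has camera coordinates R X + t. Camera axes: x right, y down, z forward; pixel columns grow to the right and rows downward; lengths in m; the calibration is good to about 2 mm. A picture is of the moment at which its call begins. get_calibration takes no time and is no camera call.
- order.job_done(): hands the job in, once; it reports no verdict.
Trained networks look in the newest picture that a camera, given by its name, has taken for a name from the list of things; names that differ only in an ending like _2 or _b are one class to them, and where a whole thing is asked for, a point or a joint stands for the part that bears it (a point fixed in the world has none). Each returns a list of dicts, best first, with "confidence" (0 to 1); they miss things now and then, are a little off and sometimes report something else, mostly with a low value. They report only what shows in the picture. A call takes as long as a camera call.
- regions_of(camera, name): "region" (420x560 bool, what is visible of it) and "extent" ([centre column, centre row, width, height] in pixels, round what is visible of it).
The state is a dict: "time": time; "joint_pos": joint angles; "joint_vel": joint speeds; "joint_efforts": joint torques, N m; "tool_pos": TCP position; "tool_rot": TCP orientation; "contact_force": force on the tool from outside, world axes, zero at the start; "ft_torque": the same for the moment, N m; "gripper_width": opening from 0.0 (shut) to 1.0 (fully open).
Only numpy, scipy, OpenCV 4.12 (cv2) and the standard library are available. Lean on these libraries where they do the work, as an engineer would, in place of code of your own. Each camera call takes 0.05 s, during which the arm holds its last target. There are 200 camera calls.

## Task

Line up the jar, the solder spool, the tip-cleaner tin and the tape roll by height on the low rail, one upright in the middle of each rubber pad: the tallest on the pad beside the black end block, then each next lower one, and the lowest at the other end. Do not tip any of them over on the way.

Things in the scene. Friction and masses are not known exactly. Their poses are not given: they have to be found in the camera images.
- jar: squat whitish glass jar with a domed light-grey lid, the tallest of the four: 85 mm high; the round body, 64 mm diameter, is what can be gripped, up to 60 mm above its underside; 0.2 kg. A similar jar beyond the microscope belongs there. Loose, starts upright on the bench. Origin: centre of underside, z up; round.
- spool: spool of solder wire with blue flanges, standing on a flange, second in height: 46 mm high, 62 mm diameter, grip anywhere over its height; 0.4 kg. A similar spool at the back of the bench under the shelf belongs there. Loose, starts upright on the bench. Origin: centre of underside, z up; round.
- tin: round white tip-cleaner tin filled with brass wool, third in height: 32 mm high, 54 mm diameter; 0.1 kg. Loose, starts upright on the bench. Origin: centre of underside, z up; round.
- tape: flat roll of black tape lying on its side face, the lowest: 20 mm high, 60 mm outer diameter; 0.05 kg. Loose, starts upright on the bench. Origin: centre of underside, z up; round.
- pad_1: the leftmost pad (largest y): one of four identical round black rubber pads in a straight row on a low, fixed aluminium rail (84 x 360 mm, at most 8 mm high). 72 mm diameter, 3 mm thick; origin: centre of its underside, 5 mm above the bench; top 8 mm above it. Pad centres are 85 mm apart; y axis along the row, from pad_4 to pad_1. The rail's place and yaw vary.
- pad_2: second pad from the left: as pad_1.
- pad_3: third pad from the left: as pad_1.
- pad_4: the rightmost pad: as pad_1.
- end_block: black upright block, 16 mm thick along the row, 70 mm across it and 40 mm high, fixed on one end of the rail, 45 mm beyond the last pad's centre: beside pad_1 or beside pad_4, differently at every start. The other end has only an aluminium lip, 9 mm high. Origin: centre of its underside, 5 mm above the bench.

How it is judged:
At the end, for the whole second after the job is handed in: Counting from the black end block, the jar, spool, tin and tape roll stand on the four pads in this order, each centre within 12 mm of its pad's centre (horizontally), resting on the pad (not raised over 4 mm), upright within 0.1 rad, released and at rest (((horizontal distance between end_block and pad_1 below 0.08 m and horizontal distance between jar and pad_1 below 0.012 m and z of jar in the frame of pad_1 between 0 and 0.007 m and horizontal distance between spool and pad_2 below 0.012 m and z of spool in the frame of pad_2 between 0 and 0.007 m and horizontal distance between tin and pad_3 below 0.012 m and z of tin in the frame of pad_3 between 0 and 0.007 m and horizontal distance between tape and pad_4 below 0.012 m and z of tape in the frame of pad_4 between 0 and 0.007 m) or (horizontal distance between end_block and pad_4 below 0.08 m and horizontal distance between jar and pad_4 below 0.012 m and z of jar in the frame of pad_4 between 0 and 0.007 m and horizontal distance between spool and pad_3 below 0.012 m and z of spool in the frame of pad_3 between 0 and 0.007 m and horizontal distance between tin and pad_2 below 0.012 m and z of tin in the frame of pad_2 between 0 and 0.007 m and horizontal distance between tape and pad_1 below 0.012 m and z of tape in the frame of pad_1 between 0 and 0.007 m)) and angle between each of jar, spool, tin, tape's own z axis and vertical below 0.1 rad and linear speed of each of jar, spool, tin, tape below 0.02 m/s and contact force between each of jar, spool, tin, tape and the fingers below 0.1 N); the robot touches nothing.
It fails at once if one of the four things is tipped by more than 0.6 rad (angle between any of jar, spool, tin, tape's own z axis and vertical above 0.6 rad).
It also fails if it takes over 96 s, if anything falls off the work surface, if the arm or the gripper's body presses on something with over 40 N, if the wrist force passes 120 N, or if a joint passes its speed limit or range.

## Working session

There is one attempt and no reset: what is moved stays moved. The work goes in short steps, Python scripts to look and compute and a shell command to move; the robot and the scene stay as the last step left them, time stands still between calls to the robot, and variables do not carry over. Pictures are saved under pics/ and viewed, on a budget of 14 in all, crops included, one or two more only if the job needs it, and the job is handed in when it is done.

```bash
mkdir -p pics; ls; cat > h.py <<'E'
import numpy as np, cv2
from plant import status, vision, order, regions_of, manip
def pts(cam, depth, mask):
    c=vision.get_calibration(cam); K=np.array(c["camera_matrix"]); R=np.array(c["R"]); t=np.array(c["t"])
    v,u=np.nonzero(mask&(depth>0)); d=depth[v,u]
    P=np.stack([(u-K[0,2])/K[0,0]*d,(v-K[1,2])/K[1,1]*d,d],1)
    return (P-t)@R
E
python3 - <<'E'
from h import *
s=status.state(); print(s["time"],s["tool_pos"],s["tool_rot"],s["gripper_width"],manip.tcp_to_grasp)
ims=[]
for cam in("scene","top"):
    im,d=vision.grab_frame(cam); np.savez(cam+'0.npz',im=im,d=d)
    c=vision.get_calibration(cam); print(cam,-np.array(c["R"]).T@c["t"])
    cv2.imwrite(f"pics/{cam}0.png",im[:,:,::-1])
    for n in("jar","spool","tin","tape","pad_1","end_block"):
        for r in regions_of(cam,n)[:5]:
            p=pts(cam,d,r["region"])
            if len(p)==0: print(cam,n,'nodepth');continue
            zt=np.percentile(p[:,2],97); q=p[p[:,2]>zt-.006]
            print(cam,n,round(r["confidence"],2),np.round(r["extent"]),"top",round(zt,3),"c",np.round((q.min(0)+q.max(0))/2,3)[:2],"med",np.round(np.median(p,0),3),"ext",np.round(np.ptp(p,axis=0),3))
E
```

```text
pics
0.0 [0.2792509  0.55846058 0.23007424] [-3.39765095e-04  2.29822611e-01  9.73232009e-01 -9.52872782e-04] 1.0004778187350867 -0.0187
scene [ 0.20985245 -0.57337144  0.83314022]
scene jar 0.73 [240. 218.  28.  43.] top 0.08 c [ 0.481 -0.031] med [ 0.474 -0.045  0.055] ext [0.084 0.068 0.089]
scene spool 0.76 [269. 286.  35.  44.] top 0.045 c [ 0.449 -0.185] med [ 0.444 -0.192  0.042] ext [0.079 0.086 0.051]
scene tape 0.56 [342. 293.  34.  33.] top 0.021 c [ 0.559 -0.268] med [ 0.556 -0.271  0.017] ext [0.062 0.06  0.025]
scene pad_1 0.92 [262. 140.  30.  22.] top 0.01 c [0.665 0.174] med [0.666 0.171 0.007] ext [0.067 0.075 0.011]
scene pad_1 0.92 [274. 191.  35.  26.] top 0.01 c [0.603 0.017] med [0.602 0.016 0.007] ext [0.072 0.074 0.011]
scene pad_1 0.69 [283. 215.  29.  20.] top 0.01 c [ 0.567 -0.056] med [ 0.576 -0.054  0.007] ext [0.075 0.057 0.04 ]
scene end_block 0.8 [288. 230.  35.  15.] top 0.046 c [ 0.554 -0.104] med [ 0.551 -0.107  0.035] ext [0.084 0.074 0.05 ]
top [ 0.47411583 -0.03223418  0.902468  ]
top jar 0.95 [287. 247.  34.  27.] top 0.085 c [ 0.48  -0.027] me
[... 479 characters left out ...]
 [0.065 0.064 0.09 ]
top tape 0.58 [401. 214.  31.  35.] top 0.023 c [ 0.56  -0.267] med [ 0.559 -0.267  0.02 ] ext [0.059 0.062 0.027]
top pad_1 0.78 [194. 164.  30.  33.] top 0.013 c [0.666 0.174] med [0.666 0.174 0.01 ] ext [0.07  0.07  0.009]
top pad_1 0.77 [264. 193.  33.  37.] top 0.013 c [0.603 0.015] med [0.602 0.016 0.01 ] ext [0.071 0.071 0.012]
top pad_1 0.58 [230. 180.  32.  34.] top 0.013 c [0.634 0.094] med [0.634 0.095 0.01 ] ext [0.07  0.071 0.011]
top pad_1 0.56 [302. 208.  41.  34.] top 0.013 c [ 0.571 -0.061] med [ 0.57  -0.063  0.01 ] ext [0.07 0.07 0.01]
top end_block 0.49 [325. 216.  27.  33.] top 0.05 c [ 0.554 -0.104] med [ 0.552 -0.104  0.046] ext [0.066 0.052 0.052]
```

View pics/scene0.png

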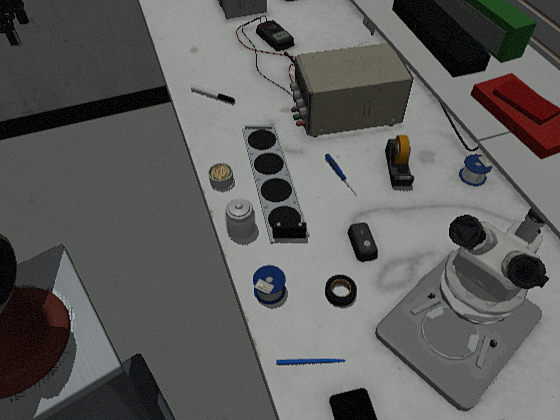

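View pics/top0.png

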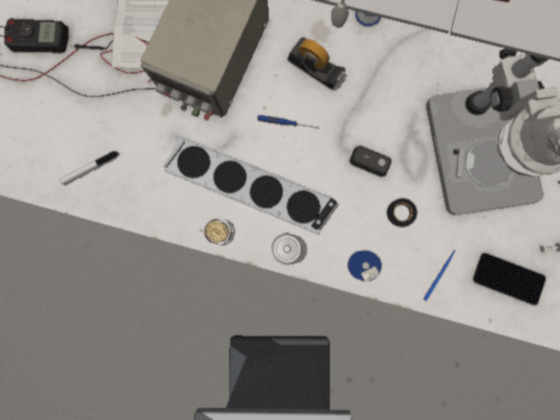

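The pictures and the measurements agree. The rail's four pads run from pad_1 at top-view pixel (194,164) to pad_4 at (302,208), and the end block is beside pad_4 at (325,216). The tin is at (218,233), the jar at (287,248), the spool at (365,266) and the tape at (401,213). Heights from the two views match the text to within a few mm. I'll keep the jaws across the row for every grasp, and place tape, tin, spool, then jar.

```bash
cat >> h.py <<'E'
from scipy.spatial.transform import Rotation as Ro
PAD=np.array([[.666,.174],[.634,.0945],[.6027,.0155],[.571,-.063]])
r=(PAD[0]-PAD[3])/np.linalg.norm(PAD[0]-PAD[3]); JAW=np.array([r[1],-r[0]])
OBJ=dict(tape=(.5595,-.267),tin=(.516,.116),spool=(.449,-.185),jar=(.4805,-.028))
def to(x,y,z):
    s=status.state(); q=np.array(s["tool_rot"]); M=Ro.from_quat(q[[1,2,3,0]]).as_matrix()
    d=M.T@(np.array([x,y,z])-s["tool_pos"])*1000
    a=np.degrees(np.arctan2(M[1,1],M[0,1])-np.arctan2(JAW[1],JAW[0])); a=(a+90)%180-90
    return np.round(d,1),round(a,1)
E
python3 - <<'E'
from h import *
print(r, [np.round((PAD[3]+r*.085*k)-PAD[3-k],4) for k in range(4)])
for n,p in OBJ.items(): print(n,to(*p,.20), "railcoords",np.round([(np.array(p)-PAD[3])@r,(np.array(p)-PAD[3])@JAW],4))
E
```

```text
[0.37206583 0.92820634] [array([0., 0.]), array([-0.0001,  0.0004]), array([0.0003, 0.0003]), array([-0.0001, -0.0003])]
tape (array([-619.8, -613.5,   31.3]), np.float64(85.3)) railcoords [-0.1936  0.0652]
tin (array([-409.6, -290.4,   31.3]), np.float64(85.3)) railcoords [ 0.1457 -0.1177]
spool (array([-484.3, -589.6,   31.3]), np.float64(85.3)) railcoords [-0.1586 -0.0678]
jar (array([-442.3, -435.1,   31.3]), np.float64(85.3)) railcoords [-0.0012 -0.097 ]
```

```bash
python3 -m crank '[-620,-613,31,85.3,100,-620,-613,31,85.3,100,-620,-613,31,85.3,100,-620,-613,31,85.3,100,-620,-613,31,85.3,100,-620,-613,31,85.3,100,-620,-613,31,85.3,100,-620,-613,31,85.3,100,-620,-613,31,85.3,100,-620,-613,31,85.3,100]'
python3 -c "
from h import *
print(to(*OBJ['tape'],.2),status.state()['joint_pos'])"
```

```text
time: 1.7
tool_pos: [0.4405, 0.0838, 0.2139]
tool_rot: [0.0, 0.83, 0.558, 0.001]
contact_force: [0.7, 0.3, -0.2]
gripper_width: 1.001
(array([-279.9,  242.7,   14.1]), np.float64(-0.4)) [ 2.17766357e-02 -3.83265558e-01  2.02722037e+00  8.18911423e-05
  1.49609751e+00  4.09374561e-01]
```

```bash
python3 -m crank '[-280,243,14,0,100,-280,243,14,0,100,-280,243,14,0,100,-280,243,14,0,100,-280,243,14,0,100,-280,243,14,0,100,-280,243,14,0,100,-280,243,14,0,100,-280,243,14,0,100,-280,243,14,0,100]'
python3 -c "
from h import *
print(to(*OBJ['tape'],.0))"
```

```text
time: 2.7
tool_pos: [0.5612, -0.2645, 0.1992]
tool_rot: [-0.0, 0.829, 0.56, -0.0]
contact_force: [0.5, 0.5, -0.2]
gripper_width: 1.002
(array([ -3. ,  -0.5, 199.2]), np.float64(-0.1))
```

```bash
python3 -m crank '[-3,0,50,0,100,-3,0,100,0,100,-3,0,140,0,100,-3,0,170,0,100,-3,0,185,0,100,-3,0,193,0,100,-3,0,198,0,100,-3,0,198,0,100,-3,0,198,0,100,-3,0,198,0,85]'
python3 -c "
from h import *
print(to(*OBJ['tape'],.0))"
```

```text
time: 3.7
tool_pos: [0.5613, -0.268, 0.0032]
tool_rot: [0.001, 0.828, 0.56, 0.001]
contact_force: [-0.2, 0.5, 0.0]
gripper_width: 0.861
(array([ 0.3, -2.1,  3.2]), np.float64(-0.0))
```

```bash
python3 -m crank '[0,0,0,0,80,0,0,0,0,60,0,0,0,0,40,0,0,0,0,40,0,0,0,0,40,0,0,0,0,40,0,0,0,0,40,0,0,0,0,40,0,0,0,0,40,0,0,0,0,40]'; python3 -c "
from h import *
print(to(*OBJ['tape'],.0))
im,d=vision.grab_frame('scene'); cv2.imwrite('pics/s1.png',cv2.resize(im[220:360,260:440,::-1],None,fx=4,fy=4))"
```

```text
time: 4.7
tool_pos: [0.5612, -0.268, 0.0028]
tool_rot: [0.001, 0.828, 0.56, 0.0]
contact_force: [-0.1, 0.0, 6.2]
gripper_width: 0.673
(array([ 0.3, -1.9,  2.8]), np.float64(-0.0))
```

View pics/s1.png

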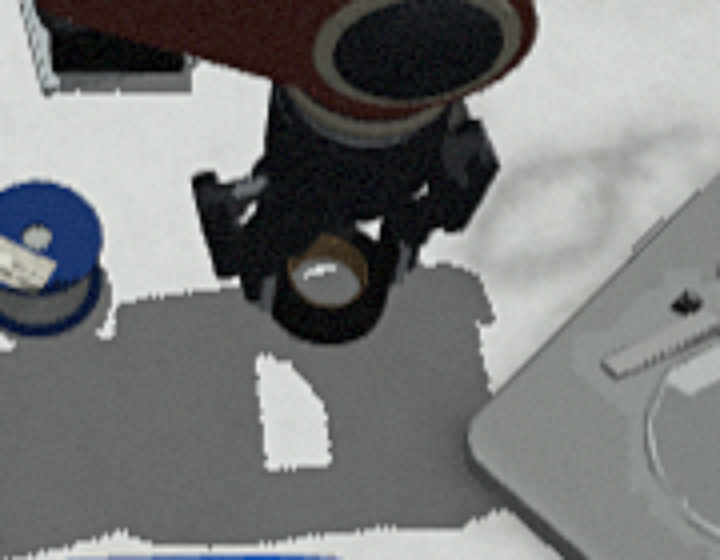

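Tape gripped (opening 57 mm, jaws either side of it in the picture). I'll lift it and carry it above pad_1.

```bash
python3 -m crank '[0,0,-20,0,40,0,0,-60,0,40,0,0,-110,0,40,0,0,-130,0,40,49,-7,-130,0,40,98,-14,-130,0,40,147,-21,-130,0,40,196,-28,-130,0,40,245,-35,-130,0,40,294,-42,-130,0,40]'
python3 -c "
from h import *
print(to(*PAD[0],.1))"
```

```text
time: 5.75
tool_pos: [0.6305, 0.0231, 0.1308]
tool_rot: [-0.0, 0.828, 0.56, -0.0]
contact_force: [1.0, -0.7, -0.8]
gripper_width: 0.674
(array([153.3, -23.2,  30.7]), np.float64(-0.0))
```

```bash
python3 -m crank '[49,-8,0,0,40,98,-16,0,0,40,135,-22,10,0,40,153,-23,30,0,40,153,-23,60,0,40,153,-23,60,0,40,153,-23,60,0,40,153,-23,60,0,40,153,-23,60,0,40,153,-23,60,0,40]'
python3 -c "
from h import *
print(to(*PAD[0],.0108))"
```

```text
time: 6.75
tool_pos: [0.6675, 0.1713, 0.0734]
tool_rot: [0.001, 0.829, 0.56, 0.001]
contact_force: [0.6, 0.2, -0.6]
gripper_width: 0.673
(array([ 1.8, -2.5, 62.6]), np.float64(-0.1))
```

```bash
python3 -m crank '[2,-2,30,0,40,2,-2,50,0,40,2,-2,57,0,40,2,-2,61,0,40,2,-2,61,0,40,2,-2,61,0,40,2,-2,61,0,60,2,-2,61,0,75,2,-2,61,0,88,2,-2,61,0,100]'
python3 -m crank '[0,0,0,0,100,0,0,-3,0,100,0,0,-10,0,100,0,0,-30,0,100,0,0,-80,0,100,0,0,-130,0,100,0,0,-130,0,100,0,0,-130,0,100,0,0,-130,0,100,0,0,-130,0,100]'
python3 - <<'E'
from h import *
print(to(*OBJ['tin'],.15))
im,d=vision.grab_frame('top'); cv2.imwrite('pics/t2.png',im[:,:,::-1])
R=regions_of('top','tape')
for q in R[:2]:
    p=pts('top',d,q['region']); print(q['confidence'],q['extent'],np.round((p.min(0)+p.max(0))/2,4),np.ptp(p,axis=0))
E
```

```text
time: 7.75
tool_pos: [0.6656, 0.1744, 0.0108]
tool_rot: [0.0, 0.828, 0.56, 0.0]
contact_force: [-0.2, -0.3, 0.3]
gripper_width: 1.002
time: 8.75
tool_pos: [0.6641, 0.1741, 0.1382]
tool_rot: [-0.001, 0.828, 0.56, -0.002]
contact_force: [0.1, -0.5, -0.7]
gripper_width: 0.999
(array([-109.1, -115.8,  -11.2]), np.float64(-0.0))
0.95 [192.4, 161.7, 31.1, 31.6] [0.6669 0.1754 0.0194] [0.06382853 0.06432311 0.02650952]
```

Tape measured at (0.667, 0.175), within 2 mm of pad_1's centre. Next is the tin.

```bash
python3 -m crank '[-34,-36,0,0,100,-68,-72,0,0,100,-100,-106,0,0,100,-109,-116,0,0,100,-109,-116,30,0,100,-109,-116,60,0,100,-109,-116,60,0,100,-109,-116,60,0,100,-109,-116,60,0,100,-109,-116,60,0,100]'
python3 -c "
from h import *
print(to(*OBJ['tin'],.006))"
```

```text
time: 9.85
tool_pos: [0.5185, 0.1165, 0.0824]
tool_rot: [0.001, 0.828, 0.56, 0.001]
contact_force: [0.5, -0.3, -0.3]
gripper_width: 0.999
(array([-1.5, -2.4, 76.4]), np.float64(-0.0))
```

```bash
python3 -m crank '[-1,-2,40,0,100,-1,-2,60,0,100,-1,-2,70,0,100,-1,-2,75,0,100,-1,-2,75,0,100,-1,-2,75,0,100,-1,-2,75,0,80,-1,-2,75,0,60,-1,-2,75,0,35,-1,-2,75,0,35]'
python3 -m crank '[0,0,0,0,35,0,0,0,0,35,0,0,0,0,35,0,0,0,0,35,0,0,-10,0,35,0,0,-40,0,35,0,0,-80,0,35,0,0,-80,0,35,0,0,-80,0,35,0,0,-80,0,35]'
python3 -c "
from h import *
print(to(*PAD[1],.087))"
```

```text
time: 10.85
tool_pos: [0.5161, 0.1162, 0.0068]
tool_rot: [0.001, 0.828, 0.56, 0.001]
contact_force: [0.3, 0.3, 4.9]
gripper_width: 0.615
time: 11.85
tool_pos: [0.5136, 0.116, 0.0842]
tool_rot: [-0.001, 0.828, 0.56, -0.001]
contact_force: [0.3, 0.2, -2.1]
gripper_width: 0.612
(array([ 24.9, 119.7,  -3.2]), np.float64(-0.0))
```

```bash
python3 -m crank '[10,48,0,0,35,20,96,0,0,35,25,119,0,0,35,25,119,20,0,35,25,119,40,0,35,25,119,40,0,35,25,119,40,0,35,25,119,40,0,35,25,119,40,0,35,25,119,40,0,35]'
python3 -c "
from h import *
print(to(*PAD[1],.0148))"
```

```text
time: 12.85
tool_pos: [0.6353, 0.0951, 0.0468]
tool_rot: [0.001, 0.828, 0.56, 0.001]
contact_force: [-0.5, 0.2, -0.9]
gripper_width: 0.611
(array([-1.1, -1. , 32. ]), np.float64(-0.0))
```

```bash
python3 -m crank '[-1,-1,15,0,35,-1,-1,25,0,35,-1,-1,29,0,35,-1,-1,31,0,35,-1,-1,31,0,35,-1,-1,31,0,50,-1,-1,31,0,65,-1,-1,31,0,80,-1,-1,31,0,90,-1,-1,31,0,100]'
python3 -m crank '[0,0,0,0,100,0,0,-3,0,100,0,0,-10,0,100,0,0,-30,0,100,0,0,-80,0,100,0,0,-130,0,100,0,0,-140,0,100,0,0,-140,0,100,0,0,-140,0,100,0,0,-140,0,100]'
python3 - <<'E'
from h import *
print(to(*OBJ['spool'],.15))
im,d=vision.grab_frame('top'); cv2.imwrite('pics/t3.png',im[:,:,::-1])
for n in ('tin','tape'):
  for q in regions_of('top',n)[:2]:
    p=pts('top',d,q['region']); print(n,q['confidence'],q['extent'],np.round((p.min(0)+p.max(0))/2,4),np.ptp(p,axis=0))
E
```

```text
time: 13.85
tool_pos: [0.6332, 0.0944, 0.0142]
tool_rot: [-0.0, 0.828, 0.56, -0.0]
contact_force: [0.0, -0.8, -0.7]
gripper_width: 0.998
time: 14.85
tool_pos: [0.6317, 0.0944, 0.1516]
tool_rot: [-0.001, 0.828, 0.56, -0.002]
contact_force: [0.3, 0.4, -0.6]
gripper_width: 1.001
(array([-327.4,  -65.5,    2.5]), np.float64(-0.0))
tin 0.78 [237.8, 174.5, 10.4, 25.6] [0.6324 0.077  0.0271] [0.05019979 0.02057081 0.03652259]
tape 0.44 [185.4, 167.3, 15.8, 21.4] [0.6527 0.1866 0.0223] [0.03519152 0.02926028 0.02047608]
```

```bash
python3 -m crank '[-48,-9,0,0,100,-96,-19,0,0,100,-144,-29,0,0,100,-192,-38,0,0,100,-240,-48,0,0,100,-288,-57,0,0,100,-327,-65,10,0,100,-327,-65,40,0,100,-327,-65,50,0,100,-327,-65,50,0,100]'
python3 - <<'E'
from h import *
print(to(*OBJ['spool'],.012))
im,d=vision.grab_frame('top'); cv2.imwrite('pics/t4.png',im[:,:,::-1])
for n in ('tin','tape'):
  for q in regions_of('top',n)[:1]:
    p=pts('top',d,q['region']); print(n,q['confidence'],q['extent'],np.round((p.min(0)+p.max(0))/2,4),np.ptp(p,axis=0))
E
```

```text
time: 16.0
tool_pos: [0.4495, -0.1836, 0.1019]
tool_rot: [-0.003, 0.828, 0.56, -0.001]
contact_force: [-0.3, 0.9, -0.4]
gripper_width: 1.004
(array([-1.6,  0.5, 89.9]), np.float64(-0.0))
tin 0.82 [227.9, 175.6, 31.2, 27.4] [0.6352 0.0976 0.0269] [0.06112001 0.06123503 0.03920803]
tape 0.68 [194.4, 164.4, 27.9, 29.1] [0.6635 0.1735 0.0214] [0.05811624 0.05984752 0.02399327]
```

Tin and tape are both within about 3 mm of their pads. I'll grasp the spool now.

```bash
python3 -m crank '[-2,0,40,0,100,-2,0,65,0,100,-2,0,80,0,100,-2,0,88,0,100,-2,0,88,0,100,-2,0,88,0,100,-2,0,88,0,85,-2,0,88,0,65,-2,0,88,0,40,-2,0,88,0,40]'
python3 -c "
from h import *
print(to(*OBJ['spool'],.012))"
python3 -m crank '[0,0,0,0,40,0,0,0,0,40,0,0,0,0,40,0,0,0,0,40,0,0,-10,0,40,0,0,-40,0,40,0,0,-90,0,40,0,0,-130,0,40,0,0,-130,0,40,0,0,-130,0,40]'
python3 -c "
from h import *
print(to(*PAD[2],.142))"
```

```text
time: 17.15
tool_pos: [0.4512, -0.1871, 0.0182]
tool_rot: [0.001, 0.828, 0.56, 0.0]
contact_force: [-0.6, 0.2, 5.2]
gripper_width: 0.703
(array([ 1.1, -2.8,  6.2]), np.float64(-0.0))
time: 18.15
tool_pos: [0.4504, -0.1866, 0.147]
tool_rot: [0.001, 0.828, 0.56, 0.0]
contact_force: [-0.3, 0.0, -5.5]
gripper_width: 0.705
(array([244.3,  66. ,   5. ]), np.float64(-0.0))
```

```bash
python3 -m crank '[48,13,0,0,40,96,26,0,0,40,144,39,0,0,40,192,52,0,0,40,235,63,0,0,40,244,66,10,0,40,244,66,40,0,40,244,66,70,0,40,244,66,70,0,40,244,66,70,0,40]'
python3 -c "
from h import *
print(to(*PAD[2],.026))"
```

```text
time: 19.15
tool_pos: [0.6002, 0.015, 0.0737]
tool_rot: [-0.002, 0.829, 0.56, -0.002]
contact_force: [1.0, 0.3, -4.2]
gripper_width: 0.707
(array([ 1.5,  2.4, 47.7]), np.float64(-0.1))
```

```bash
python3 -m crank '[2,2,25,0,40,2,2,37,0,40,2,2,43,0,40,2,2,46,0,40,2,2,46,0,40,2,2,46,0,40,2,2,46,0,40,2,2,46,0,40,2,2,46,0,40,2,2,46,0,40]'
python3 -c "
from h import *
print(to(*PAD[2],.026))"
```

```text
time: 20.15
tool_pos: [0.6053, 0.0163, 0.0307]
tool_rot: [0.0, 0.828, 0.56, 0.0]
contact_force: [0.1, -0.7, -3.9]
gripper_width: 0.707
(array([-1.7, -2.1,  4.7]), np.float64(-0.0))
```

```bash
python3 -m crank '[-1,-1,1,0,40,-1,-1,2,0,40,-1,-1,3,0,40,-1,-1,4,0,40,-1,-1,4,0,40,-1,-1,4,0,40,-1,-1,4,0,40,-1,-1,4,0,40,-1,-1,4,0,40,-1,-1,4,0,40]'
```

```text
time: 21.15
tool_pos: [0.6039, 0.0158, 0.0266]
tool_rot: [-0.0, 0.828, 0.56, 0.0]
contact_force: [-0.0, -0.3, -4.5]
gripper_width: 0.704
```

```bash
python3 -m crank '[0,0,1,0,40,0,0,2,0,40,0,0,3,0,40,0,0,3,0,40,0,0,3,0,40,0,0,3,0,40,0,0,3,0,40,0,0,3,0,40,0,0,3,0,40,0,0,3,0,40]'
```

```text
time: 22.15
tool_pos: [0.6043, 0.0157, 0.0262]
tool_rot: [-0.0, 0.828, 0.56, -0.0]
contact_force: [-8.2, 0.2, 10.7]
gripper_width: 0.706
```

Contact is made, so I'll release.

```bash
python3 -m crank '[0,0,-1,0,40,0,0,-1,0,55,0,0,-1,0,70,0,0,-1,0,85,0,0,-1,0,100,0,0,-1,0,100,0,0,-4,0,100,0,0,-20,0,100,0,0,-60,0,100,0,0,-105,0,100]'
python3 -c "
from h import *
print(to(*OBJ['jar'],.15))"
```

```text
time: 23.15
tool_pos: [0.6028, 0.0159, 0.129]
tool_rot: [-0.001, 0.828, 0.56, -0.001]
contact_force: [1.4, -0.6, 1.0]
gripper_width: 1.001
(array([-86.3, -97.2, -20.6]), np.float64(-0.0))
```

```bash
python3 -m crank '[0,0,-22,0,100,-32,-36,-22,0,100,-64,-72,-22,0,100,-86,-97,-22,0,100,-86,-97,-22,0,100,-86,-97,-22,0,100,-86,-97,-22,0,100,-86,-97,-22,0,100,-86,-97,-22,0,100,-86,-97,-22,0,100]'
python3 - <<'E'
from h import *
print(to(*OBJ['jar'],.025))
im,d=vision.grab_frame('scene'); cv2.imwrite('pics/s5.png',cv2.resize(im[110:260,190:340,::-1],None,fx=4,fy=4))
im,d=vision.grab_frame('top')
for n in ('jar','spool','tin','tape'):
  for q in regions_of('top',n)[:1]:
    p=pts('top',d,q['region']); print(n,q['confidence'],q['extent'],np.round((p.min(0)+p.max(0))/2,4),np.ptp(p,axis=0))
E
```

```text
time: 24.15
tool_pos: [0.4823, -0.0277, 0.1505]
tool_rot: [-0.0, 0.828, 0.56, -0.0]
contact_force: [-0.4, -0.1, 0.5]
gripper_width: 0.999
(array([ -0.9,  -1.5, 125.5]), np.float64(-0.0))
jar 0.41 [303.6, 204.7, 32.7, 27.2] [ 0.561  -0.0626  0.2216] [0.09157478 0.06782421 0.43293153]
spool 0.67 [265.6, 188.9, 28.5, 28.5] [0.583  0.0179 0.2206] [0.10287618 0.06513635 0.43292361]
tin 0.65 [228.1, 175.2, 32.7, 31.9] [0.6369 0.0988 0.0258] [0.06409405 0.06387568 0.04309916]
tape 0.79 [193.6, 163.7, 25.3, 34.0] [0.6637 0.1715 0.0203] [0.05771392 0.05634761 0.02470653]
```

View pics/s5.png

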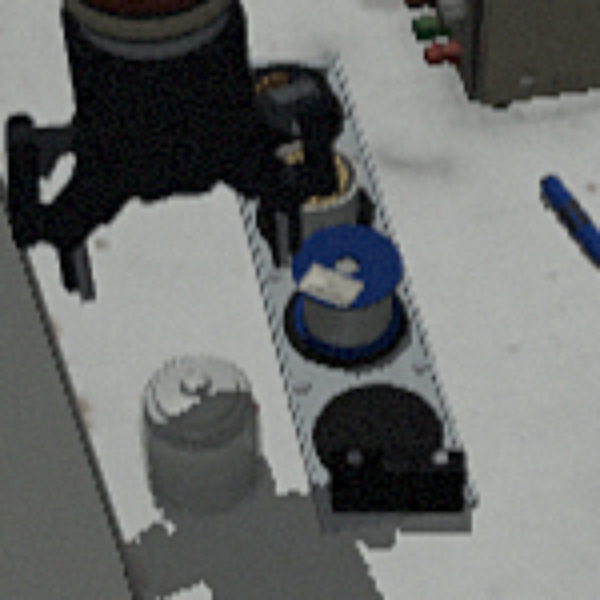

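The spool, tin and tape stand on their pads and the jar is free under the gripper. I'll descend onto the jar.

```bash
python3 -m crank '[-1,-1,20,0,100,-1,-1,45,0,100,-1,-1,70,0,100,-1,-1,90,0,100,-1,-1,105,0,100,-1,-1,115,0,100,-1,-1,122,0,100,-1,-1,125,0,100,-1,-1,125,0,100,-1,-1,125,0,100]'
python3 -m crank '[0,0,0,0,85,0,0,0,0,70,0,0,0,0,45,0,0,0,0,45,0,0,0,0,45,0,0,0,0,45,0,0,0,0,45,0,0,0,0,45,0,0,0,0,45,0,0,0,0,45]'
python3 -c "
from h import *
print(to(*OBJ['jar'],.025))"
python3 -m crank '[0,0,-5,0,45,0,0,-15,0,45,0,0,-35,0,45,0,0,-65,0,45,0,0,-90,0,45,0,0,-100,0,45,0,0,-100,0,45,0,0,-100,0,45,0,0,-100,0,45,0,0,-100,0,45]'
python3 -c "
from h import *
print(to(*PAD[3],.133))"
```

```text
time: 25.45
tool_pos: [0.4812, -0.0286, 0.0263]
tool_rot: [0.0, 0.828, 0.56, 0.0]
contact_force: [-0.1, 0.1, -0.2]
gripper_width: 1.0
time: 26.45
tool_pos: [0.4816, -0.0287, 0.0269]
tool_rot: [0.001, 0.828, 0.56, 0.001]
contact_force: [-1.3, -0.1, 5.7]
gripper_width: 0.717
(array([ 0.2, -1.2,  1.9]), np.float64(-0.0))
time: 27.45
tool_pos: [0.4795, -0.0283, 0.1238]
tool_rot: [-0.001, 0.828, 0.56, -0.001]
contact_force: [1.2, -0.3, -0.9]
gripper_width: 0.71
(array([ 1.8, 97.8, -9.5]), np.float64(-0.0))
```

```bash
python3 -m crank '[0,20,0,0,45,1,55,0,0,45,2,85,0,0,45,2,97,0,0,45,2,97,20,0,45,2,97,40,0,45,2,97,50,0,45,2,97,50,0,45,2,97,50,0,45,2,97,50,0,45]'
python3 -c "
from h import *
print(to(*PAD[3],.035))"
```

```text
time: 28.45
tool_pos: [0.5721, -0.0628, 0.0769]
tool_rot: [0.001, 0.828, 0.56, 0.001]
contact_force: [-0.9, -0.1, -0.6]
gripper_width: 0.718
(array([-0.6, -1. , 41.9]), np.float64(-0.0))
```

```bash
python3 -m crank '[-1,-1,20,0,45,-1,-1,30,0,45,-1,-1,35,0,45,-1,-1,37,0,45,-1,-1,38,0,45,-1,-1,39,0,45,-1,-1,40,0,45,-1,-1,40,0,45,-1,-1,40,0,45,-1,-1,40,0,45]'
```

```text
time: 29.45
tool_pos: [0.5701, -0.0633, 0.0357]
tool_rot: [0.0, 0.828, 0.56, 0.0]
contact_force: [0.3, -0.0, -2.1]
gripper_width: 0.712
```

```bash
python3 -m crank '[0,0,1,0,45,0,0,1,0,45,0,0,1,0,55,0,0,1,0,70,0,0,1,0,85,0,0,1,0,100,0,0,1,0,100,0,0,1,0,100,0,0,-5,0,100,0,0,-20,0,100]'
python3 -m crank '[0,0,-30,0,100,0,0,-70,0,100,0,0,-110,0,100,0,0,-130,0,100,-40,-30,-130,0,100,-80,-60,-130,0,100,-120,-90,-130,0,100,-160,-120,-130,0,100,-200,-150,-130,0,100,-230,-170,-130,0,100]'
python3 - <<'E'
from h import *
im,d=vision.grab_frame('scene'); cv2.imwrite('pics/s6.png',cv2.resize(im[110:260,190:340,::-1],None,fx=4,fy=4))
im,d=vision.grab_frame('top'); cv2.imwrite('pics/t6.png',cv2.resize(im[110:260,150:350,::-1],None,fx=4,fy=4))
for n,P in zip(('jar','spool','tin','tape'),PAD[::-1]):
  for q in regions_of('top',n)[:1]:
    p=pts('top',d,q['region']); p=p[p[:,2]<.12]; zt=np.percentile(p[:,2],95); t=p[p[:,2]>zt-.01]; c=(t.min(0)+t.max(0))/2
    print(n,round(q['confidence'],2),np.round(c,4),"off pad mm",np.round((c[:2]-P)*1000,1),"top",round(zt,3),"ext",np.round(np.ptp(t,axis=0),3))
E
```

```text
time: 30.45
tool_pos: [0.5687, -0.063, 0.0547]
tool_rot: [-0.001, 0.828, 0.56, -0.001]
contact_force: [-0.4, 0.2, -0.1]
gripper_width: 1.002
time: 31.45
tool_pos: [0.3247, -0.2143, 0.1869]
tool_rot: [0.001, 0.829, 0.56, 0.0]
contact_force: [0.8, 0.6, 0.2]
gripper_width: 0.996
jar 0.79 [ 0.5692 -0.063   0.0885] off pad mm [-1.8  0. ] top 0.091 ext [0.053 0.052 0.016]
spool 0.65 [0.6323 0.0943 0.041 ] off pad mm [29.6 78.8] top 0.044 ext [0.055 0.055 0.012]
tin 0.94 [0.6323 0.0946 0.0407] off pad mm [-1.7  0.1] top 0.044 ext [0.055 0.056 0.013]
tape 0.59 [0.665  0.1735 0.0278] off pad mm [-1.  -0.5] top 0.031 ext [0.06  0.059 0.013]
```

View pics/s6.png

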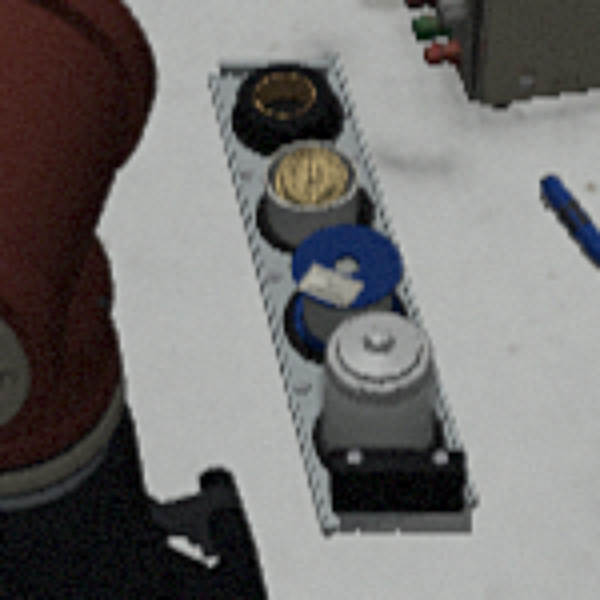

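View pics/t6.png

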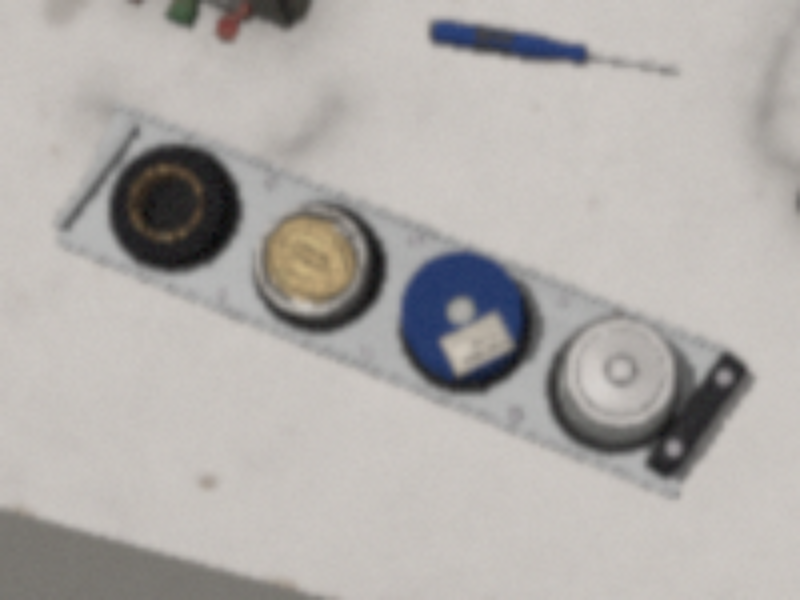

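Both views show the order from the end block as jar, spool, tin, tape, all upright. The network's "spool" report was really the tin, so I'll check the spool by depth and let the arm come to rest.

```bash
python3 -m crank '[0,0,0,0,100,0,0,0,0,100,0,0,0,0,100,0,0,0,0,100,0,0,0,0,100,0,0,0,0,100,0,0,0,0,100,0,0,0,0,100,0,0,0,0,100,0,0,0,0,100]'
python3 - <<'E'
from h import *
im,d=vision.grab_frame('top'); p=pts('top',d,np.ones(d.shape,bool))
for n,P,h in zip(('jar','spool','tin','tape'),PAD[::-1],(.085,.046,.032,.020)):
    t=p[(np.linalg.norm(p[:,:2]-P,axis=1)<.042)&(p[:,2]>h-.002)&(p[:,2]<h+.02)]
    c,_=cv2.minEnclosingCircle(np.float32(t[:,:2])); print(n,np.round((np.array(c)-P)*1000,1),"z",np.round(np.percentile(t[:,2],[20,50,95]),3))
E
```

```text
time: 32.75
tool_pos: [0.3265, -0.2134, 0.1856]
tool_rot: [0.0, 0.828, 0.56, 0.0]
contact_force: [-0.0, -0.7, 0.5]
gripper_width: 0.996
jar [-1.6  0.4] z [0.085 0.086 0.093]
spool [1.5 1.1] z [0.052 0.054 0.056]
tin [-1.3  1.2] z [0.039 0.041 0.045]
tape [3.1 3.8] z [0.027 0.029 0.031]
```

```bash
python3 -c "
from plant import order
print(order.job_done())"
```

```text
the job is handed in; nothing more can be done
None
```

I placed all four things on the rail and handed the job in at about 33 s. Counting from the black end block, which is beside pad_4, the order is jar, spool, tin, tape roll. I gripped each one with the jaws across the row, set it down and released it; nothing tipped.

**Last checks:**
- **Position:** by depth from the top camera, each centre is within about 2 mm of its pad's centre. The exception is the tape, at about 5 mm in that measurement and about 1 mm by the network's region. The limit is 12 mm.
- **Height:** the tops of the spool, tin and tape fit standing on the 8 mm high pads. The jar's dome is at 91–93 mm, as expected.
- **Upright:** the last scene and top pictures show all four upright. I did not measure the angles.
- **Robot:** the gripper was open and well clear of everything, with the arm at rest.

**Disagreement:** in the final top view the network reported the tin as the "spool". I threw that report out and checked the spool by depth and in the picture instead.

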